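# Close the packing machine's lid

### The job

Close the packing machine for its next cycle: lower its clear lid, the one with the bar handle, gently until it rests fully shut, and let go. Do not let it drop or slam, and leave the blue spares case beside it alone, with its own lid standing open.

Things in the scene. Friction and masses are not known exactly. Their poses are not given: they have to be found in the camera images.
- lid (a joint): angle of the packing machine's lid: 0 = shut and level, grows as it opens upward, stop at 1.5. It starts at 1.2 to 1.45, held by hinge friction; below about 0.8 to 1.1 it falls shut by itself if let go, which is too hard, so it must be held all the way down. Lid about 0.4 kg; lowering it takes a few newtons.
- lid_bar (a point): middle of the lid's handle: round steel bar, 12 mm thick, 120 mm long, parallel to the hinge, on two arms in the lid's plane, 50 mm beyond the lid's free edge; top of the open lid. It can turn between the fingers. Lid: clear panel in aluminium frame, 290 mm wide, 16 mm thick. Axes turn with the lid: y along the bar, -x from hinge to bar, z the outer face (up when shut).
- lid_hinge (a point): middle of the lid's hinge axis, 96 mm above the table, fixed to the machine: a white box 260 mm deep, 300 wide, 110 high at its rear. The bar moves on a circle of radius 240 mm about it; when shut the bar is level with it, 240 mm along -x of this point, in front of the machine. y is the hinge axis, x points to the machine's back, z up.
- case_lid_handle (a point): knob on the open lid of the blue spares case, an open box 190 x 220 x 70 mm with compartments, on either side of the packing machine. Its lid has a stiff hinge and stands open; leave it as it is.

How it is judged:
By the outcome, as a careful person would: the job done as asked, in the order asked, and still so for the second after the job is handed in, with the robot touching nothing.
It also fails if it takes over 38 s, if anything falls off the work surface, if the arm or the gripper's body presses on something with over 40 N, if the wrist force passes 120 N, or if a joint passes its speed limit or range.

### The arm

A 6-joint arm with a two-finger parallel gripper is mounted at the origin on the work surface. World frame = base frame: x ahead of the robot, y to its left, z up, the work surface at z = 0. Lengths are in m, angles in rad, forces in N, time in s.
With the tool pointing down it reaches from about 0.3 to 0.85 m from the base axis. Payload 5.4 kg.
Tool frame: the origin (TCP) lies between the finger pads; the fingertips stand tip_extent ahead of it and the grasp point (between the pads) lies 5 mm behind it (tip_extent is the distance from the TCP to the fingertips, in m); z points along the fingers, y is the line along which they close (so a half turn about z gives the same grasp; the last joint's range is limited). The gripper opens to 85 mm and grips with 20 to 120 N. Pads are 22 mm wide; open, the fingers measure 114 mm over their backs; the gripper's body (76 mm by 85 mm) begins 54 mm behind the grasp point. The pads swing forward as they close: fully open they stand 13 mm farther back than shut.
Start: joints at [0.933, 0.158, 1.597, -0, 1.386, -0.21], TCP at [0.239, 0.523, 0.245] pointing down, gripper open.
Joint ranges: [-2.91, 2.91], [-0.94, 2.29], [0.18, 2.7], [-1.29, 4.43], [0.17, 2.64], [-3, 3]. Speed limits (rad/s): [2.57, 2.57, 3.14, 3.14, 3.14, 3.14].

### API

Orientations are given as a unit quaternion [w, x, y, z].
In Python, from plant import goto, move_linear, goto_joints, open_gripper, close_gripper, hold, inverse_kinematics, observe, read_camera, get_calibration, Unreachable, close_job, spot_in, cut_out, tip_extent gives the robot as it stands. Calls block until the motion is done:
- goto(position, orientation): joint-space move of the TCP to a pose.
- move_linear(position, ori=None, speed=0.15, until_force=None): straight line of the TCP; ori=None keeps the orientation; speed is the mean speed in m/s. With until_force (N) it stops when the force on the tool has changed by that much, and returns True; else False.
- goto_joints(angles): joint-space move.
- open_gripper() and close_gripper(squeeze=None): open the fingers fully, or close them until they stop; squeeze is the grip in N (None keeps the last).
- hold(seconds).
- inverse_kinematics(position, orientation): joint angles nearest the present ones, or None.
- observe(): the state.
- read_camera(name): name is "scene" or "top"; returns (picture, depth): 480x640x3 uint8, red, green, blue; 480x640 float32, m along the optical axis (not along the pixel's ray), 0 where there is no reading.
- get_calibration(name): a dict with "mtx" (3x3 intrinsics, pixels), "rvec" (rotation vector, rad) and "tvec" (3), from world to camera coordinates, as OpenCV has them. Camera axes: x right, y down, z forward; pixel columns grow to the right and rows downward; lengths in m; the calibration is good to about 2 mm. A picture is of the moment at which its call begins. get_calibration takes no time and is no camera call.
A pose or a line that the arm cannot do raises Unreachable and nothing moves.
- close_job(): hands the job in; it is judged then, once.
Trained networks look in the newest picture that a camera, given by its name, has taken for a name from the list of things; names that differ only in an ending like _2 or _b are one class to them, and where a whole thing is asked for, a point or a joint stands for the part that bears it (a point fixed in the world has none). Each returns a list of dicts, best first, with "conf" (0 to 1); they miss things now and then, are a little off and sometimes report something else, mostly with a low value. They report only what shows in the picture. A call takes as long as a camera call.
- spot_in(thing, camera): "xyz" ([x, y, z] in m, in the coordinates of the camera as it stood for that picture, good to about 4 mm: the middle of the surface that is visible of it).
- cut_out(thing, camera): "region" (480x640 bool, what is visible of it).
The state is a dict: "time": time; "joint_pos": joint angles; "joint_vel": joint speeds; "effort": joint torques, N m; "tcp_pos": TCP position; "eef_rot": TCP orientation; "force": force on the tool from outside, world axes, zero at the start; "wrist_torque": the same for the moment, N m; "grip_width": finger opening in m; "grip_force": force on a finger pad.
Only numpy, scipy, OpenCV 4.12 (cv2) and the standard library are available. Lean on these libraries where they do the work, as an engineer would, in place of code of your own. Each camera call takes 0.05 s, during which the arm holds its last target. There are 200 camera calls.

## Working session

There is one attempt and no reset: what is moved stays moved. The work goes in short steps, each a Python script; the robot and the scene stay as the last script left them, time stands still between calls to the robot, and variables do not carry over. Pictures are saved under pics/ and viewed, at most 10 in all, crops included, and the job is handed in when it is done.

```bash
mkdir -p pics
cat > h.py <<'E'
import numpy as np, cv2
from plant import *
def w(cam,p):
    c=get_calibration(cam); R=cv2.Rodrigues(np.array(c["rvec"],float))[0]
    return R.T@(np.asarray(p,float).ravel()-np.array(c["tvec"],float).ravel())
def cloud(cam,depth,mask):
    c=get_calibration(cam); K=np.array(c["mtx"]); v,u=np.nonzero(mask&(depth>0)); z=depth[v,u]
    P=np.c_[(u-K[0,2])/K[0,0]*z,(v-K[1,2])/K[1,1]*z,z]
    R=cv2.Rodrigues(np.array(c["rvec"],float))[0]
    return (P-np.array(c["tvec"],float).ravel())@R
E
python3 - <<'E'
from h import *
np.set_printoptions(precision=4,suppress=True)
print(tip_extent, observe()["time"])
ims=[]
for cam in("scene","top"):
    im,d=read_camera(cam); ims.append(im); np.savez(f"{cam}.npz",im=im,d=d)
    cv2.imwrite(f"pics/{cam}1.png",im[:,:,::-1])
    for t in("lid_bar","lid_hinge","case_lid_handle"):
        for r in spot_in(t,cam)[:3]: print(cam,t,r["conf"],w(cam,r["xyz"]))
    r=cut_out("lid",cam)
    if r:
        P=cloud(cam,d,r[0]["region"]); print("lid",r[0]["conf"],len(P),np.percentile(P,[2,50,98],axis=0))
        np.save(f"lid_{cam}.npy",r[0]["region"])
print(observe()["time"])
E
```

```text
0.014 0.0
scene lid_bar 0.57 [ 0.6536 -0.175   0.2056]
scene lid_hinge 0.8 [ 0.6546 -0.1402  0.1237]
scene case_lid_handle 0.77 [0.7006 0.2491 0.2047]
lid 0.73 16125 [[ 0.6033 -0.3255  0.1058]
 [ 0.6532 -0.1767  0.2048]
 [ 0.7076 -0.0495  0.3249]]
top lid_bar 0.62 [ 0.644  -0.1902  0.2403]
top lid_hinge 0.62 [ 0.6161 -0.1966  0.088 ]
top case_lid_handle 0.57 [0.6896 0.2252 0.237 ]
top case_lid_handle 0.22 [ 0.6193 -0.2003  0.0849]
lid 0.91 5423 [[ 0.5999 -0.3268  0.112 ]
 [ 0.6478 -0.1938  0.237 ]
 [ 0.709  -0.0564  0.3293]]
0.5
```

View pics/scene1.png

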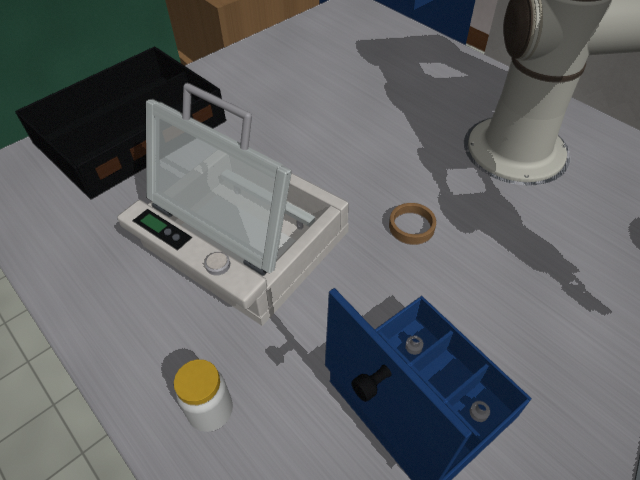

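View pics/top1.png

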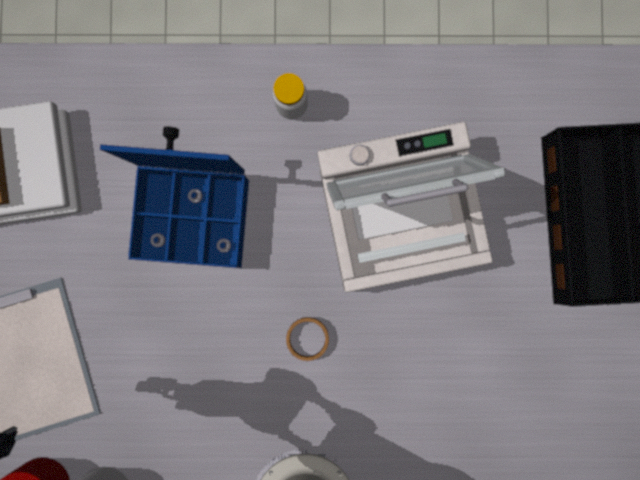

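Run:
```python
from h import *
np.set_printoptions(precision=4,suppress=True)
for cam in("scene","top"):
    f=np.load(cam+".npz"); m=np.load(f"lid_{cam}.npy")
    m=cv2.erode(m.astype(np.uint8),np.ones((3,3)))>0 if cam=="x" else m
    P=cloud(cam,f["d"],m)
    for _ in range(4):
        c=P.mean(0); n=np.linalg.svd(P-c,full_matrices=False)[2][2]; n*=np.sign(n[2]) or 1
        r=np.abs((P-c)@n); P=P[r<max(.004,2.0*np.median(r))]
    print(cam,len(P),c,n,"angle",np.arccos(n[2]))
    for lo in np.arange(.09,.34,.02):
        s=P[(P[:,2]>lo)&(P[:,2]<=lo+.02)]
        if len(s)>5: print(round(lo,2),len(s),s.mean(0),"ends",s[s[:,1].argmin()],s[s[:,1].argmax()])
```

```text
scene 12432 [ 0.6496 -0.1648  0.2062] [0.9275 0.1794 0.3279] angle 1.2366652266039608
0.09 209 [ 0.6754 -0.1011  0.1059] ends [ 0.6952 -0.2019  0.1023] [ 0.664  -0.0421  0.1098]
0.11 1030 [ 0.6748 -0.1358  0.121 ] ends [ 0.7025 -0.3011  0.1286] [ 0.659  -0.0424  0.1157]
0.13 1132 [ 0.6701 -0.1516  0.1401] ends [ 0.7033 -0.312   0.1311] [ 0.6555 -0.0445  0.1314]
0.15 1259 [ 0.6645 -0.1592  0.1601] ends [ 0.6935 -0.3158  0.163 ] [ 0.6439 -0.0453  0.1584]
0.17 1381 [ 0.6582 -0.164   0.1803] ends [ 0.6868 -0.3167  0.1835] [ 0.6393 -0.0469  0.1725]
0.19 1420 [ 0.652  -0.1687  0.2002] ends [ 0.6791 -0.3194  0.2039] [ 0.6301 -0.0482  0.1943]
0.21 1552 [ 0.6461 -0.1745  0.2201] ends [ 0.6711 -0.3201  0.2288] [ 0.6252 -0.0499  0.2115]
0.23 1634 [ 0.6395 -0.1771  0.2401] ends [ 0.6683 -0.3221  0.2406] [ 0.6208 -0.0505  0.2315]
0.25 1168 [ 0.631  -0.1594  0.2596] ends [ 0.6637 -0.3217  0.2506] [ 0.6093 -0.0524  0.2588]
0.27 869 [ 0.6276 -0.1719  0.2754] ends [ 0.658  -0.3382  0.274 ] [ 0.6073 -0.0536  0.2704]
0.29 182 [ 0.6217 -0.195   0.3001] ends [ 0.6334 -0.26    0.3068] [ 0.6099 -0.1329  0.
[... 671 characters left out ...]
98] ends [ 0.6893 -0.3299  0.204 ] [ 0.6288 -0.0499  0.2074]
0.21 399 [ 0.6519 -0.1931  0.2197] ends [ 0.6854 -0.3304  0.2144] [ 0.6229 -0.0515  0.225 ]
0.23 274 [ 0.6458 -0.1931  0.2368] ends [ 0.6737 -0.3359  0.2483] [ 0.6148 -0.0529  0.2477]
0.25 6 [ 0.6121 -0.0711  0.2642] ends [ 0.6223 -0.1212  0.2689] [ 0.6091 -0.0543  0.2654]
0.27 757 [ 0.6307 -0.1966  0.277 ] ends [ 0.6586 -0.3391  0.2754] [ 0.6044 -0.0558  0.2768]
0.29 46 [ 0.6245 -0.2012  0.2992] ends [ 0.6347 -0.2606  0.3091] [ 0.6084 -0.1348  0.2986]
0.31 407 [ 0.6124 -0.1994  0.3271] ends [ 0.6274 -0.2645  0.3251] [ 0.6014 -0.1361  0.3163]
0.33 45 [ 0.6125 -0.2063  0.3308] ends [ 0.6251 -0.2585  0.3303] [ 0.5981 -0.1454  0.3308]
```

The scene view shows the clear lid, with its bar at pixels (185–250, 85–145), leaning toward the robot and the hinge on the far side. The top view shows the bar at (385–465, 180–200) and the blue case at (190, 210), well to the left. The two cameras agree: yaw about 0.2, lid angle about 1.22, bar at (0.6125, -0.200, 0.321). That height matches 0.096 + 0.24 sin 1.22 = 0.321, which puts the hinge near (0.692, -0.184, 0.096). Next I check reach along the arc.

```bash
cat >> h.py <<'E'
from scipy.spatial.transform import Rotation
psi=.198; e=np.array([np.cos(psi),np.sin(psi),0]); Z=np.array([0,0,1.])
H=np.array([.692,-.184,.096]); TH0=1.222
def bar(th,r=.24): return H+r*(-np.cos(th)*e+np.sin(th)*Z)
def ori(a,flip):
    tz=np.cos(a)*e-np.sin(a)*Z; ty=flip*(np.sin(a)*e+np.cos(a)*Z)
    q=Rotation.from_matrix(np.c_[np.cross(ty,tz),ty,tz]).as_quat(); return tz,[q[3],q[0],q[1],q[2]]
E
python3 - <<'E'
from h import *
np.set_printoptions(precision=2,suppress=True)
print(bar(TH0))
for deg in(35,45,55,65):
  for f in(1,-1):
    tz,q=ori(np.radians(deg),f)
    pts=[bar(TH0)-.1*tz]+[bar(t)+.005*tz for t in np.linspace(TH0,-.02,7)]+[bar(0)-.1*tz]
    J=[inverse_kinematics(p,q) for p in pts]
    print(deg,f,[j is not None for j in J])
    if all(j is not None for j in J): print(np.array(J)[[0,1,4,7,8]])
E
```

```text
[ 0.61 -0.2   0.32]
35 1 [True, True, True, True, True, True, True, True, True]
[[-1.03 -0.34  2.05  0.97  1.22 -1.48]
 [-0.84 -0.12  1.98  1.02  0.97 -1.52]
 [-1.11 -0.21  2.25  1.09  1.1  -1.84]
 [-1.23  0.1   2.34  1.24  1.03 -2.3 ]
 [-1.5  -0.2   2.43  1.01  1.3  -2.19]]
35 -1 [True, True, True, True, True, True, True, True, True]
[[-1.03 -0.34  2.05  0.97  1.22  1.66]
 [-0.84 -0.12  1.98  1.02  0.97  1.62]
 [-1.11 -0.21  2.25  1.09  1.1   1.3 ]
 [-1.23  0.1   2.34  1.24  1.03  0.84]
 [-1.5  -0.2   2.43  1.01  1.3   0.95]]
45 1 [True, True, True, True, True, True, True, True, True]
[[-0.93 -0.29  1.9   0.74  1.23 -1.28]
 [-0.78 -0.09  1.88  0.77  1.   -1.29]
 [-1.03 -0.22  2.17  0.87  1.06 -1.62]
 [-1.14  0.02  2.3   1.04  0.92 -2.04]
 [-1.36 -0.29  2.37  0.86  1.21 -1.94]]
45 -1 [True, True, True, True, True, True, True, True, True]
[[-0.93 -0.29  1.9   0.74  1.23  1.87]
 [-0.78 -0.09  1.88  0.77  1.    1.85]
 [-1.03 -0.22  2.17  0.87  1.06  1.52]
 [-1.14  0.02  2.3   1.04  0.92  1.1 ]
 [-1.36 -0.29  2.37  0.86  1.21  1.21]]
55 1 [True, True, True, True, True, True, True, True, 
[... 271 characters left out ...]
-0.19  1.74  0.53  1.29  2.05]
 [-0.72 -0.03  1.76  0.54  1.08  2.05]
 [-0.94 -0.19  2.08  0.64  1.06  1.74]
 [-1.04 -0.    2.24  0.8   0.86  1.38]
 [-1.2  -0.3   2.28  0.67  1.14  1.46]]
65 1 [True, True, True, True, True, True, True, True, True]
[[-0.72 -0.08  1.57  0.35  1.38 -0.93]
 [-0.65  0.04  1.63  0.35  1.19 -0.93]
 [-0.85 -0.13  1.98  0.42  1.1  -1.2 ]
 [-0.93  0.01  2.16  0.53  0.85 -1.47]
 [-1.04 -0.25  2.17  0.46  1.12 -1.42]]
65 -1 [True, True, True, True, True, True, True, True, True]
[[-0.72 -0.08  1.57  0.35  1.38  2.21]
 [-0.65  0.04  1.63  0.35  1.19  2.21]
 [-0.85 -0.13  1.98  0.42  1.1   1.94]
 [-0.93  0.01  2.16  0.53  0.85  1.68]
 [-1.04 -0.25  2.17  0.46  1.12  1.72]]
```

Run:
```python
from h import *
np.set_printoptions(precision=4,suppress=True)
tz,q=ori(np.radians(55),1)
b=bar(TH0)
goto([.36,.12,.42],ori(np.radians(75),1)[1])
goto(b-.10*tz,q)
s=observe(); print(s["time"],s["tcp_pos"],s["force"])
for cam in("scene",):
    im,d=read_camera(cam); cv2.imwrite("pics/s2.png",im[:,:,::-1])
r=spot_in("lid_bar","scene"); print([(x["conf"],w("scene",x["xyz"])) for x in r[:2]])
```

```text
3.6 [ 0.5556 -0.2102  0.4039] [ 0.1628  0.262  -0.1734]
[(0.85, array([ 0.653 , -0.1746,  0.2044]))]
```

View pics/s2.png

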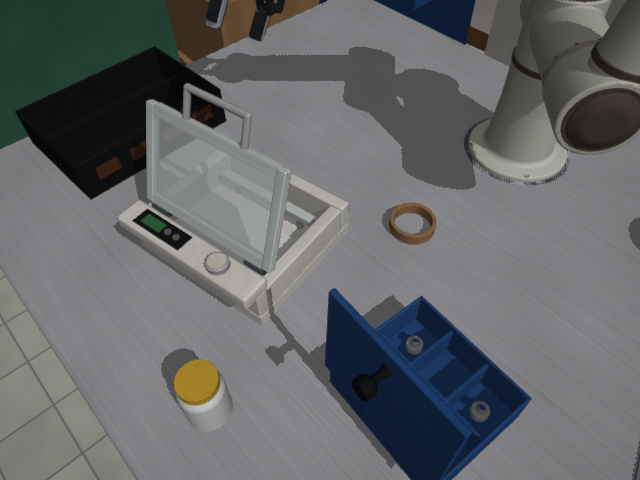

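The picture shows the open fingers at pixels (210–285, 0–40), lined up above and in front of the bar at (217, 105), with nothing disturbed. I approach and grip.

Run:
```python
from h import *
np.set_printoptions(precision=4,suppress=True)
tz,q=ori(np.radians(55),1); b=bar(TH0)
print(move_linear(b+.005*tz,speed=.08,until_force=6))
s=observe(); print(s["time"],s["tcp_pos"],s["force"])
close_gripper(30)
s=observe(); print(s["time"],s["tcp_pos"],s["force"],s["grip_width"],s["grip_force"])
for cam in("scene","top"):
    im,d=read_camera(cam); cv2.imwrite(f"pics/{cam}3.png",im[:,:,::-1])
```

```text
False
5.1667 [ 0.6145 -0.1999  0.3182] [0.0094 0.6118 0.348 ]
5.8333 [ 0.6143 -0.1996  0.3174] [-1.6126 -0.2166  0.3415] 0.010921561712272236 29.160370230674744
```

View pics/scene3.png

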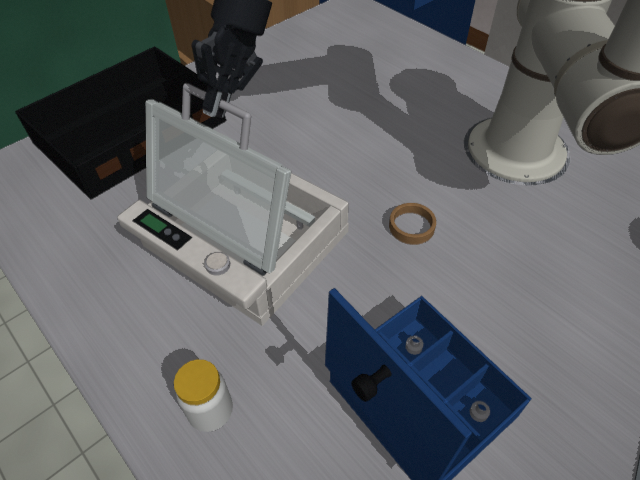

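The fingers are closed on the middle of the bar at (215, 100), width 11 mm, and the force is small. I lower the lid along the arc, watching the force.

```bash
cat > low.py <<'E'
from h import *
import sys
np.set_printoptions(precision=3,suppress=True)
tz,q=ori(np.radians(55),1)
for th in np.linspace(float(sys.argv[1]),float(sys.argv[2]),int(sys.argv[3])+1)[1:]:
    move_linear(bar(th)+.005*tz,speed=float(sys.argv[4]))
    s=observe(); F=s["force"]; rad=-np.cos(th)*e+np.sin(th)*Z; tan=-np.sin(th)*e-np.cos(th)*Z
    print(round(th,2),s["time"],"rad,tan,y",np.array([F@rad,F@tan,F@np.cross(Z,e)]),"err mm",1e3*(s["tcp_pos"]-bar(th)-.005*tz),s["grip_width"])
    if np.linalg.norm(F)>30: print("STOP");break
E
python3 low.py 1.222 .9 4 .05
```

```text
1.14 6.4667 rad,tan,y [3.901 1.432 0.88 ] err mm [-0.386 -0.183  0.145] 0.01086024861079805
1.06 7.0 rad,tan,y [6.026 0.769 0.781] err mm [-0.521 -0.255 -0.054] 0.011285735033322995
0.98 7.5333 rad,tan,y [ 6.128  1.456 -0.621] err mm [-0.735 -0.336 -0.547] 0.01115514015447068
0.9 8.0667 rad,tan,y [ 4.33   1.001 -1.537] err mm [-0.636 -0.346 -0.641] 0.010966644719461481
```

Forces are only a few newtons. I continue, slower near the end.

```bash
python3 low.py .9 .3 7 .05; python3 low.py .3 .06 4 .035
```

```text
0.81 8.625 rad,tan,y [-0.237  0.59  -4.457] err mm [-0.465 -0.327 -0.786] 0.011036352556268524
0.73 9.1833 rad,tan,y [ 0.709  1.355 -5.568] err mm [-0.708 -0.319 -0.992] 0.010930857911346396
0.64 9.7417 rad,tan,y [ 1.652  1.517 -5.692] err mm [-1.09  -0.365 -1.423] 0.010684911241104308
0.56 10.3 rad,tan,y [ 1.156  1.147 -5.028] err mm [-0.953 -0.297 -1.468] 0.010880516611257081
0.47 10.8583 rad,tan,y [-1.709  1.701 -6.488] err mm [-0.748 -0.258 -1.648] 0.010751094958903418
0.39 11.4167 rad,tan,y [-1.222  1.029 -6.95 ] err mm [-0.822 -0.25  -1.67 ] 0.010615340083660817
0.3 11.975 rad,tan,y [-1.454  1.39  -6.506] err mm [-0.674 -0.159 -1.411] 0.010877739441203252
0.24 12.5333 rad,tan,y [-0.898  1.591 -6.878] err mm [-0.54  -0.129 -1.28 ] 0.010605053964456036
0.18 13.0917 rad,tan,y [-1.444  1.487 -6.31 ] err mm [-0.461 -0.121 -1.176] 0.011184264617148682
0.12 13.65 rad,tan,y [ 0.372  2.59  -5.549] err mm [-0.715 -0.102 -1.329] 0.010751004466177716
0.06 14.2083 rad,tan,y [ 2.358  1.126 -6.259] err mm [-0.796 -0.111 -1.298] 0.010747947196691842
```

Run:
```python
from h import *
np.set_printoptions(precision=4,suppress=True)
tz,q=ori(np.radians(55),1)
print(move_linear(bar(0)+.005*tz-[0,0,.012],speed=.02,until_force=6))
s=observe(); print(s["time"],s["tcp_pos"],"bar z",s["tcp_pos"][2]-.005*tz[2],s["force"],s["grip_width"])
im,d=read_camera("scene"); cv2.imwrite("pics/s4.png",im[:,:,::-1])
```

```text
True
15.125 [ 0.4588 -0.2308  0.0862] bar z 0.09029509192816086 [-3.0439  0.2576  3.818 ] 0.011053057633780842
```

View pics/s4.png

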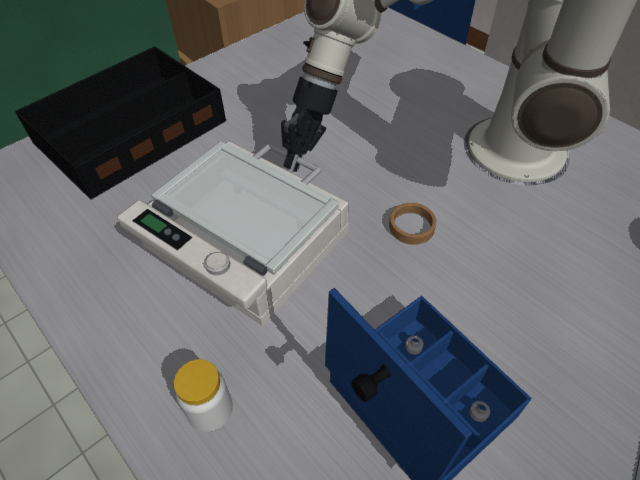

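The picture shows the lid lying flat on the machine at (245, 205), with the fingers still on the bar at (292, 160). A small extra push confirms the stop, then I release and back out along the tool axis.

Run:
```python
from h import *
np.set_printoptions(precision=4,suppress=True)
tz,q=ori(np.radians(55),1)
p=np.array(observe()["tcp_pos"])
print(move_linear(p-[0,0,.006],speed=.02,until_force=8))
s=observe(); print(s["time"],s["tcp_pos"]-p,s["force"])
open_gripper()
s=observe(); print(s["time"],s["force"],s["grip_width"])
p=np.array(s["tcp_pos"])
print(move_linear(p-.12*tz,speed=.08,until_force=8))
s=observe(); print(s["time"],s["tcp_pos"]-p,s["force"])
for cam in("scene","top"):
    im,d=read_camera(cam); cv2.imwrite(f"pics/{cam}5.png",im[:,:,::-1])
    r=cut_out("lid",cam)
    if r:
        P=cloud(cam,d,r[0]["region"])
        for k in np.arange(-.26,0,.02):
            t=(P-H)@e; m=(t>k)&(t<=k+.02)
            if m.sum()>5: print(cam,round(k,2),m.sum(),np.percentile(P[m,2],[25,50,75,95]))
```

```text
True
15.3833 [ 0.0001  0.     -0.0002] [-1.6466 -0.4199  3.9662]
16.0083 [-55.1552 -26.9732 -26.9988] 0.04892861842694705
True
16.2167 [-0.0052 -0.0001 -0.0048] [-34.0958 -14.9952 -19.5154]
scene -0.26 114 [0.0985 0.0994 0.1004 0.1018]
scene -0.24 202 [0.0961 0.0981 0.0996 0.1015]
scene -0.22 155 [0.0848 0.0972 0.0998 0.1021]
scene -0.2 786 [0.1015 0.1023 0.1032 0.1046]
scene -0.18 1335 [0.0981 0.0994 0.1016 0.1038]
scene -0.16 1230 [0.0978 0.0988 0.0998 0.1022]
scene -0.14 1279 [0.0978 0.0988 0.0997 0.1025]
scene -0.12 1308 [0.0978 0.0988 0.0999 0.1025]
scene -0.1 1355 [0.0979 0.0989 0.0999 0.1026]
scene -0.08 1399 [0.0979 0.0988 0.1    0.1028]
scene -0.06 1426 [0.098  0.099  0.1    0.1028]
scene -0.04 1416 [0.0985 0.1001 0.1024 0.1041]
scene -0.02 1358 [0.0987 0.102  0.1032 0.1045]
top -0.26 187 [0.0994 0.101  0.103  0.1049]
top -0.24 200 [0.0988 0.1009 0.1028 0.1045]
top -0.22 127 [0.099  0.1006 0.1024 0.1047]
top -0.2 1025 [0.1023 0.1039 0.1053 0.1076]
top -0.18 1506 [0.0998 0.1016 0.1036 0.1064]
top -0.16 1503 [0.0989 0.1005 0.1021 0.1048]
top -0.14 1490 [0.0991 0.1006 0.1023 0.105 ]
top -0.12 1491 [0.0991 0.1006 0.1023 0.1053]
top -0.1 1507 [0.0991 0.1005 0.1022 0.105 ]
top -0.08 1498 [0.0992 0.1008 0.1024 0.1049]
top -0.06 1492 [0.0991 0.1008 0.1023 0.1052]
top -0.04 1539 [0.0995 0.1014 0.1038 0.1064]
top -0.02 971 [0.1028 0.1043 0.1058 0.1076]
```

View pics/scene5.png

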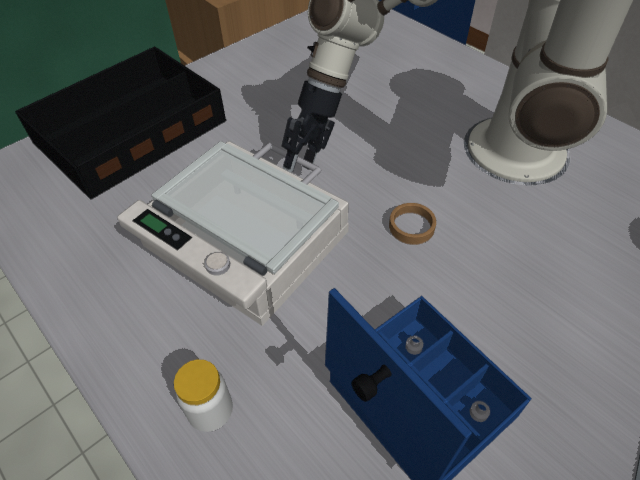

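The picture shows the lid flat and shut. On opening, though, the inner finger at (300, 150) jammed between the bar and the machine's front edge, at only 49 mm open. I ease the tool forward, away from the machine, in small steps so the finger is free in the handle gap before I lift it out.

Run:
```python
from h import *
np.set_printoptions(precision=4,suppress=True)
p=np.array(observe()["tcp_pos"]); f0=99
for i in range(1,6):
    move_linear(p-.004*i*e,speed=.04)
    s=observe(); f=np.linalg.norm(s["force"]); print(s["time"],s["tcp_pos"],s["force"],s["grip_width"])
    if f>f0+6: break
    f0=f
im,d=read_camera("scene"); cv2.imwrite("pics/s6.png",cv2.resize(im[80:280,160:400,::-1],None,fx=2.5,fy=2.5))
```

```text
16.7417 [ 0.4415 -0.2318  0.0724] [ 0.5772  0.2289 -0.2827] 0.08544003880574653
16.9917 [ 0.4377 -0.2331  0.0726] [-0.5323 -0.7226  0.769 ] 0.08529560875071185
17.2417 [ 0.4336 -0.2339  0.0725] [ 0.3715  0.0388 -0.5806] 0.08538932456608399
17.4917 [ 0.4297 -0.2346  0.0724] [-0.4485 -0.0546  0.0339] 0.08544599565996316
17.7417 [ 0.4257 -0.2354  0.0724] [0.7547 0.3117 0.7444] 0.08527398796569559
```

View pics/s6.png

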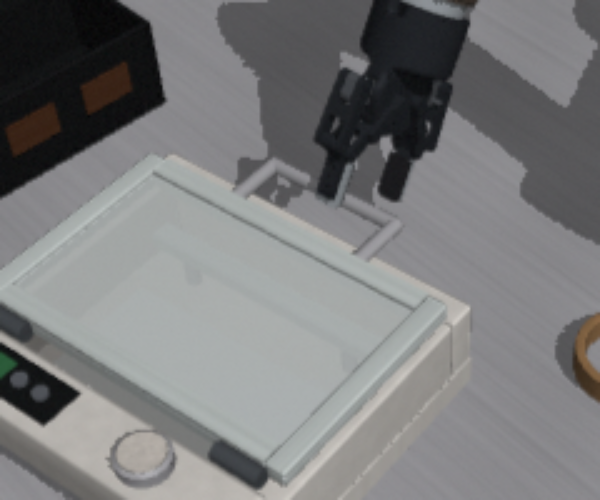

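The fingers are now fully open and touching nothing; the tip is right beside the bar at crop pixel (330, 190). I step back 8 mm to a position already shown free, then withdraw along the tool axis with force checks.

Run:
```python
from h import *
np.set_printoptions(precision=4,suppress=True)
tz,q=ori(np.radians(55),1)
p=np.array(observe()["tcp_pos"])
hit=move_linear(p+.008*e,speed=.04,until_force=4); p=np.array(observe()["tcp_pos"])
print(hit,observe()["force"])
if not hit:
    hit=move_linear(p-.05*tz,speed=.05,until_force=4); s=observe(); print(hit,s["time"],s["tcp_pos"],s["force"])
    if not hit: print(move_linear(p-.15*tz,speed=.15,until_force=6))
hold(.3); s=observe(); print(s["time"],s["tcp_pos"],s["force"])
im,d=read_camera("top"); r=cut_out("lid","top")
P=cloud("top",d,r[0]["region"]); t=(P-H)@e
for k in np.arange(-.26,0,.02):
    m=(t>k)&(t<=k+.02); print(round(k,2),m.sum(),np.median(P[m,2]))
a,da=read_camera("scene"); cv2.imwrite("pics/s7.png",a[:,:,::-1])
```

```text
False [ 0.4849 -0.5361 -0.2019]
False 19.2917 [ 0.4058 -0.239   0.1131] [ 0.4047 -0.6334 -0.3462]
False
20.4083 [ 0.3497 -0.25    0.1948] [ 0.7785  0.0762 -0.5723]
-0.26 267 0.1011284813642621
-0.24 246 0.10051061473974723
-0.22 124 0.10039666036739264
-0.2 956 0.10403953166725674
-0.18 1516 0.10147626911564553
-0.16 1504 0.10066375673726582
-0.14 1496 0.10061601883455262
-0.12 1500 0.10063171793577938
-0.1 1485 0.10066621268234217
-0.08 1486 0.10066463337766676
-0.06 1487 0.10067708205965092
-0.04 1518 0.10171117473359798
-0.02 939 0.10426877136444157
```

View pics/s7.png

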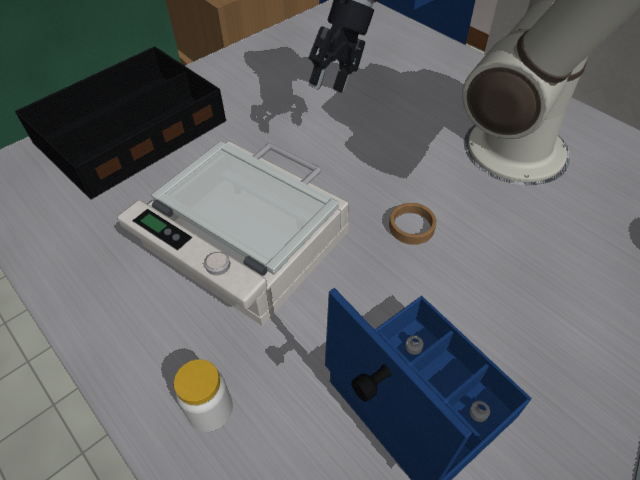

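The final picture shows the lid flat and shut at (245, 205), level to under 1 mm, the gripper clear at (335, 60), and the blue case still open and unmoved at (420, 390).

```bash
python3 -c "
from plant import *
print(close_job())"
```

```text
the job is handed in; nothing more can be done
None
```

The packing machine's lid was held all the way down, is now fully shut, and has been let go; the blue case is untouched with its lid open, but while I was releasing the bar an opening finger jammed in the handle gap at the machine's front edge, with a wrist force reading of about 67 N (limit 120 N), before I eased it free.

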